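Stack the wooden lighthouse on its base board

ROBOT

A 6-joint arm with a two-finger parallel gripper is mounted at the origin on the work surface. World frame = base frame: x ahead of the robot, y to its left, z up, the work surface at z = 0. Lengths are in m, angles in rad, forces in N, time in s.
With the tool pointing down it reaches from about 0.325 to 0.875 m from the base axis. Payload 4.4 kg.
Tool frame: the origin (TCP) lies midway between the tips of the shut fingers; the grasp point (between the pads) lies 19 mm behind it (bot.grasp_offset is the distance from the TCP to the grasp point, in m); z points along the fingers, y is the line along which they close (so a half turn about z gives the same grasp; the last joint's range is limited). The gripper opens to 85 mm and grips with 20 to 120 N. Pads are 22 mm wide; open, the fingers measure 114 mm over their backs; the gripper's body (76 mm by 85 mm) begins 54 mm behind the grasp point. The pads swing forward as they close: fully open they stand 13 mm farther back than shut.
Start: joints at [-1.492, 0.207, 1.542, -0, 1.393, -0.15], TCP at [0.131, -0.56, 0.231] pointing down, gripper open.
Joint ranges: [-2.73, 2.73], [-0.86, 2.22], [0.23, 2.46], [-1.11, 4.25], [0.08, 2.63], [-2.82, 2.82]. Speed limits (rad/s): [2.79, 2.79, 3.14, 3.14, 3.14, 3.14].

INTERFACE

Orientations are given as a unit quaternion [w, x, y, z].
In Python, from station import bot gives the robot as it stands.
- The arm moves only by the tool carry_out, never from a script. Its argument "moves" is a list of rows, each a list of 6 numbers: the shift along the world's x, y, z in cm, then the turn, a rotation vector about the world's x, y, z in degrees. In form: [[x, y, z, rx, ry, rz], ...]. A call has exactly 10 rows; each row shifts and turns the commanded pose from where the row before left it; what a row does not reach is not made up. A row lasts 1/10 s, in which the tool goes at most 50 mm and 8.59 degrees, less where a joint would pass 70% of its speed; a pose out of reach is approached as far as the arm can. A call with a gripper value outside its range is refused whole. "hand" is the finger opening in cm, from 0 to 8.54, set as the call begins (left out, the last holds). The fingers move at their own pace and stop on an object; the grip force is fixed at half the most. Time passes only in rows, so rows that do not move let the fingers close, or fill a call up. It gives the time, the measured TCP pose, the force, the opening and the grip force at its end, in the units of the state.
- bot.sense(): the state, without advancing time (a new reading comes with each control period).
- bot.read_camera(name): name is "side" or "top" or "wrist"; returns the picture (384x512x3 uint8, blue, green, red); there is no depth.
- bot.camera_info(name): a dict with "intrinsics" (3x3 intrinsics, pixels), "eye" and "attitude" of the camera in the world. Camera axes: x right, y down, z forward; pixel columns grow to the right and rows downward; lengths in m; the calibration is good to about 2 mm. A picture is of the moment at which its call begins: read the wrist's pose just before it. camera_info takes no time and is no camera call; for the wrist camera it gives the pose at the moment of the call.
- bot.hand_in(): hands the job in; it is judged then, once.
The state is a dict: "time": time; "joints": joint angles; "joint_velocities": joint speeds; "joint_efforts": joint torques, N m; "position": TCP position; "eef_rot": TCP orientation; "ft_force": force on the tool from outside, world axes, zero at the start; "wrist_torque": the same for the moment, N m; "opening": finger opening in m; "grip_force": force on a finger pad.
Only numpy, scipy, OpenCV 4.12 (cv2) and the standard library are available. Lean on these libraries where they do the work, as an engineer would, in place of code of your own. Each camera call takes 0.05 s, during which the arm holds its last target. There are 200 camera calls.

TASK

Put the wooden model lighthouse together dry on the square base board (not the round one), one piece at a time from the bottom up: the square tower block in the middle of the board with its sides parallel to the board's, then the flat gallery disc, then the lantern cylinder, then the roof with its knob up. Centre each piece on the one below and set it down without dropping it, and leave the finished lighthouse standing. Leave the marking gauge, try square, pencil and steel rule where they lie.

Things in the scene. Friction and masses are not known exactly. Their poses are not given: they have to be found in the camera images.
- tower_mid (a point): The tower: a plain light-wood square block, 54 x 54 mm and 50 mm high, upright, with a small dark door and a window on two opposite sides. Point: its centre, 25 mm above its underside; z up, x and y square to its four sides.
- gallery_mid (a point): The gallery: a flat light-wood disc, 66 mm in diameter and 20 mm thick, lying flat. Point: its centre, 10 mm above its underside; z is the disc's axis.
- lantern_mid (a point): The lantern: a light-wood cylinder, 42 mm in diameter and 40 mm high, standing on end, with small dark panes round its side. Point: its centre, 20 mm above its underside; z is its axis.
- roof_mid (a point): The roof: a light-wood turned piece, 50 mm high, standing on its flat underside: rim 56 mm in diameter and 8 mm high, then a cone narrowing to an upright round knob 18 mm in diameter that runs from 22 to 50 mm above the underside. Point: on its axis, 25 mm above its underside; z points up through the knob.
- base_top (a point): The square base board: plywood, 120 x 120 mm, 18 mm thick, fixed flat on the bench, to the robot's left or right. Point: the centre of its upper face (18 mm above the bench); z up, x and y along its sides.
- round_board: A round plywood board, 124 mm in diameter, 18 mm thick, fixed flat on the bench on the other side; it belongs to another job and stays empty. Origin: centre of its underside.
- gauge: A loose dark-wood marking gauge, lying at the left: stem 190 mm long along its x, with a stock 26 x 62 x 48 mm on it. Origin: on the bench under the middle of the stem. Leave alone.
- try_square: A loose try square lying at the right: dark-wood stock 110 mm long along its y, 18 mm thick, steel blade about 140 mm along its x. Origin: under the centre of the stock. Leave alone.
- pencil: A loose flat red carpenter's pencil, 165 x 13 x 8 mm, long along its x, lying left of the middle. Origin: centre of its underside. Leave alone.
- rule: A loose steel rule, 160 x 20 x 4 mm, long along its x, lying right of the middle. Origin: centre of its underside. Leave alone.
Mind the look-alikes: they are no part of the job. What is shaped like the part that bears lantern_mid but blue, red or turquoise is not meant.

How it is judged:
By the outcome, as a careful person would: the job done as asked, in the order asked, and still so for the second after the job is handed in, with the robot touching nothing.
It also fails if it takes over 115 s, if anything falls off the work surface, if the arm or the gripper's body presses on something with over 40 N, if the wrist force passes 120 N, or if a joint passes its speed limit or range.

## Working session

There is one attempt and no reset: what is moved stays moved. The work goes in short steps, Python scripts to look and compute and a tool call to move; the robot and the scene stay as the last step left them, time stands still between calls to the robot, and variables do not carry over. Pictures are saved under pics/ and viewed, at most 14 in all, crops included, and the job is handed in when it is done.

Besides the shell and the picture viewer there is one more tool, called after "Request:" as name([rows], argument=value, ...), one row to a line, values as JSON. carry_out: Moves the arm, as the interface text tells. Its arguments: {"type":"object","properties":{"moves":{"type":"array","items":{"type":"array","items":{"type":"number"}}},"hand":{"type":"number"}},"required":["moves"]}

```bash
ls; mkdir -p pics
python3 - <<'E'
from station import bot
import cv2,numpy as np
for n in("top","side"):
    cv2.imwrite(f"pics/{n}0.png",bot.read_camera(n)); i=bot.camera_info(n); print(n,i)
print(bot.sense(),bot.grasp_offset)
E
```

```text
pics
top {'intrinsics': array([[449.70304204,   0.        , 254.81323903],
       [  0.        , 449.70304204, 190.73044547],
       [  0.        ,   0.        ,   1.        ]]), 'eye': array([ 0.43670761, -0.01400995,  1.31922368]), 'attitude': array([-0.04143568,  0.70975384, -0.70247648,  0.03254793])}
side {'intrinsics': array([[366.108552  ,   0.        , 259.24524457],
       [  0.        , 366.108552  , 192.08451222],
       [  0.        ,   0.        ,   1.        ]]), 'eye': array([0.26887271, 0.83053195, 0.61552116]), 'attitude': array([ 0.07564792, -0.16253817,  0.86313939, -0.47206899])}
{'time': 0.1, 'joints': array([-1.49150431e+00,  2.07400547e-01,  1.54284601e+00,  2.56293840e-05,
        1.39350291e+00, -1.50500780e-01]), 'joint_velocities': array([-0.00026531, -0.00121284, -0.00499083,  0.00109347, -0.00125731,
        0.00102863]), 'joint_efforts': array([-4.36825094e-04, -3.84091794e+01, -2.92549682e+01, -1.86993930e-04,
        4.73406573e-03, -2.27659154e-05]), 'position': array([ 0.13091134, -0.55917981,  0.23018798]), 'eef_rot': array([-1.07727497e-03,  9.93406350e-01,  1.14641446e-01,  5.09912950e-05]), 'ft_force': array([0.59282565, 0.60887432, 0.26827023]), 'wrist_torque': array([0.00406066, 0.00879449, 0.03680516]), 'grip_force': 0.0, 'opening': 0.0856329029466086} 0.0187
```

View pics/top0.png

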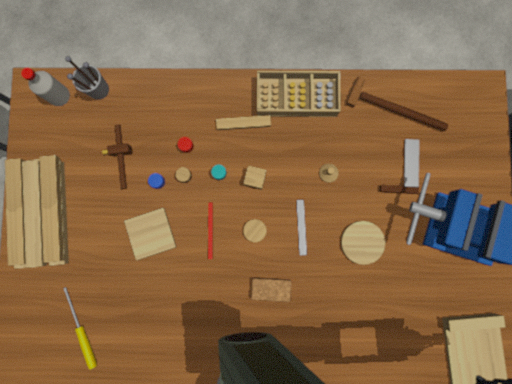

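View pics/side0.png

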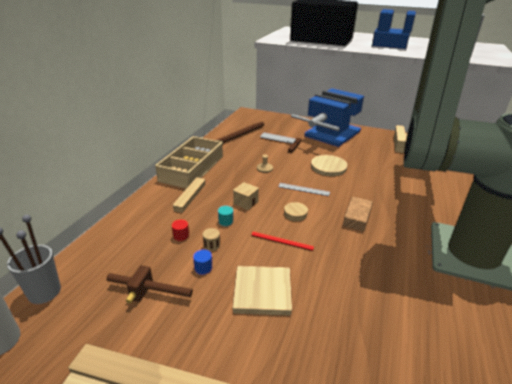

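The top view shows the square board at (150,233), the tower at (255,177), the gallery at (255,231) and the roof at (329,173). Lantern candidates are wood (183,174), blue (156,181), red (185,145) and turquoise (219,172). I choose the wooden one and check it in a close crop.

```bash
cat > h.py <<'E'
import cv2,numpy as np
from scipy.spatial.transform import Rotation as R
from station import bot
def cam(n):
    i=bot.camera_info(n); q=i['attitude']
    return np.array(i['intrinsics']),np.array(i['eye']),R.from_quat([q[1],q[2],q[3],q[0]]).as_matrix()
def back(c,uv,z):
    K,e,A=c; uv=np.atleast_2d(uv).astype(float)
    d=(A@np.linalg.inv(K)@np.c_[uv,np.ones(len(uv))].T).T
    return e+d*((z-e[2])/d[:,2])[:,None]
def proj(c,p):
    K,e,A=c; q=(K@A.T@(np.atleast_2d(p)-e).T).T
    return q[:,:2]/q[:,2:]
E
python3 - <<'E'
from h import *
im=cv2.imread("pics/top0.png"); c=cam("top")
cv2.imwrite("pics/crop0.png",cv2.resize(im[130:270,110:350],None,fx=3.3,fy=3.3,interpolation=cv2.INTER_CUBIC))
for n,uv,z in [("tower",(255,177),.05),("gal",(255,231),.02),("lan",(183,174),.04),("roof",(329,173),.05),("base",(150,233),.018)]: print(n,back(c,uv,z))
c2=cam("side"); 
for p in back(c,[(183,174)],.04): print(proj(c2,p))
E
```

```text
tower [[0.60928856 0.002595   0.05      ]]
gal [[0.45660035 0.00127984 0.02      ]]
lan [[0.61742823 0.20999032 0.04      ]]
roof [[ 0.62272207 -0.20775903  0.05      ]]
base [[0.44761361 0.30461563 0.018     ]]
[[210.1763989  232.30288131]]
```

View pics/crop0.png

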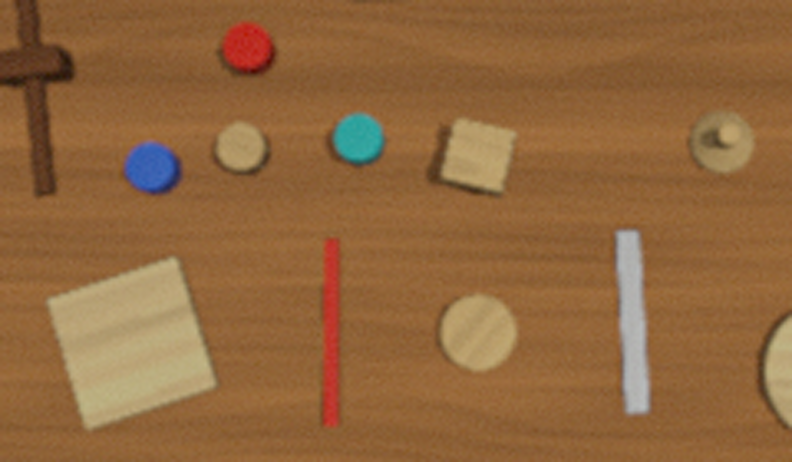

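```bash
cat >> h.py <<'E'
def segs(im,c,pts,z,rad,thr=None,up=4):
    """contour of the light blob near world point (subpixel by upsampling, Otsu on blue)"""
    uv=proj(c,[pts[0],pts[1],z])[0]; r=rad*1.6
    k=[proj(c,[pts[0]+dx,pts[1]+dy,z])[0] for dx in(-r,r) for dy in(-r,r)]
    k=np.array(k); a=np.floor(k.min(0)).astype(int).clip(0); b=np.ceil(k.max(0)).astype(int)
    g=cv2.resize(im[a[1]:b[1],a[0]:b[0],0],None,fx=up,fy=up,interpolation=cv2.INTER_CUBIC)
    _,m=cv2.threshold(g,0,255,cv2.THRESH_OTSU)
    cs,_=cv2.findContours(m,cv2.RETR_EXTERNAL,cv2.CHAIN_APPROX_NONE)
    ct=max(cs,key=cv2.contourArea)[:,0,:].astype(float)
    return (ct+.5)/up-.5+a
def cyl(r,z0,z1,n=60):
    t=np.linspace(0,2*np.pi,n,endpoint=False); return np.array([[r*np.cos(a),r*np.sin(a),z] for z in(z0,z1) for a in t])
def box(s,z0,z1): return np.array([[x,y,z] for z in(z0,z1) for x in(-s/2,s/2) for y in(-s/2,s/2)])
from scipy.optimize import least_squares
def fit(c,ct,model,p0,yaw=False):
    hull=cv2.convexHull(ct.astype(np.float32))[:,0,:].astype(float)
    th=np.linspace(0,2*np.pi,72,endpoint=False); D=np.c_[np.cos(th),np.sin(th)]
    s=(hull@D.T).max(0)
    def f(p):
        M=model@R.from_euler('z',p[2] if yaw else 0).as_matrix().T+[p[0],p[1],0]
        return (proj(c,M)@D.T).max(0)-s-p[-1]
    best=None
    for y0 in (np.radians([0,20,40,60,80]) if yaw else [0]):
        r=least_squares(f,[p0[0],p0[1]]+([y0] if yaw else [])+[0],loss='soft_l1',f_scale=.3)
        if best is None or r.cost<best.cost: best=r
    p=best.x.copy()
    if yaw: p[2]=np.degrees(p[2])%90
    return np.round(p,4),round(best.cost,3)
E
python3 - <<'E'
from h import *
im=cv2.imread("pics/top0.png"); c=cam("top")
T=dict(tower=((.609,.003),box(.054,0,.05),.05,.036,1),gal=((.457,.001),cyl(.033,0,.02),.02,.033,0),lan=((.617,.21),cyl(.021,0,.04),.04,.021,0),
roof=((.616,-.205),np.r_[cyl(.028,0,.008),cyl(.009,.022,.05)],.02,.028,0),base=((.448,.305),box(.12,0,.018),.018,.075,1))
for n,(p,m,z,r,y) in T.items():
    ct=segs(im,c,p,z,r); print(n,len(ct),fit(c,ct,m,p,bool(y)))
E
```

```text
tower 282 (array([6.13700e-01, 3.10000e-03, 7.69572e+01, 9.55600e-01]), np.float64(4.589))
gal 261 (array([0.4586, 0.0023, 0.0799]), np.float64(0.384))
lan 163 (array([0.621 , 0.215 , 1.0587]), np.float64(5.122))
roof 216 (array([ 0.6307, -0.2143,  0.2919]), np.float64(0.792))
base 621 (array([ 0.4468,  0.3084, 19.3382,  0.7027]), np.float64(2.461))
```

Request:
carry_out([
  [2.4, 2.8, 0, 0, 0, -2.6],
  [2.4, 2.8, 0, 0, 0, -2.6],
  [2.4, 2.8, 0, 0, 0, -2.6],
  [2.4, 2.8, 0, 0, 0, -2.6],
  [2.4, 2.8, 0, 0, 0, -2.6],
  [2.4, 2.8, 0, 0, 0, -2.6],
  [2.4, 2.8, 0, 0, 0, -2.6],
  [2.4, 2.8, 0, 0, 0, -2.6],
  [2.4, 2.8, 0, 0, 0, -2.6],
  [2.4, 2.8, 0, 0, 0, -2.6],
], hand=8.5)

```text
time: 1.1
position: [0.3715, -0.2784, 0.2309]
eef_rot: [-0.0, 0.994, -0.113, -0.0]
ft_force: [0.2, -0.6, -0.2]
opening: 0.0848
grip_force: 0.0
```

Request:
carry_out([
  [2.4, 2.8, 0, 0, 0, 0],
  [2.4, 2.8, 0, 0, 0, 0],
  [2.4, 2.8, 0, 0, 0, 0],
  [2.4, 2.8, 0, 0, 0, 0],
  [2.4, 2.8, 0, 0, 0, 0],
  [2.4, 2.8, 0, 0, 0, 0],
  [2.4, 2.8, 0, 0, 0, 0],
  [2.4, 2.8, 0, 0, 0, 0],
  [2.4, 2.8, 0, 0, 0, 0],
  [2.4, 2.8, 0, 0, 0, 0],
])

```text
time: 2.1
position: [0.6114, 0.0015, 0.2306]
eef_rot: [0.0, 0.994, -0.112, -0.001]
ft_force: [0.6, 0.1, 0.6]
opening: 0.0847
grip_force: 0.0
```

Run:
```python
from h import *
s=bot.sense(); print(s['position'],s['eef_rot']); c=cam("wrist"); print(c)
cv2.imwrite("pics/w1.png",bot.read_camera("wrist"))
print(proj(c,[[.61,.003,.05],[.459,.002,.02],s['position'],[.447,.308,.018]]))
```

```text
[0.61138562 0.00150172 0.23057082] [ 4.22152813e-05  9.93744191e-01 -1.11678597e-01 -6.09699055e-04]
(array([[290.12415822,   0.        , 258.11683264],
       [  0.        , 290.12415822, 190.99830972],
       [  0.        ,   0.        ,   1.        ]]), array([ 0.68853778, -0.01477854,  0.3740779 ]), array([[-2.22534821e-01, -9.27502769e-01, -3.00361228e-01],
       [-9.74924718e-01,  2.11779206e-01,  6.83473641e-02],
       [ 2.17892979e-04,  3.08039254e-01, -9.51373623e-01]]))
[[258.18131113 170.77592272]
 [282.81610648 267.55202587]
 [260.40033145 246.56567872]
 [ 83.38082221 313.30716293]]
```

View pics/w1.png

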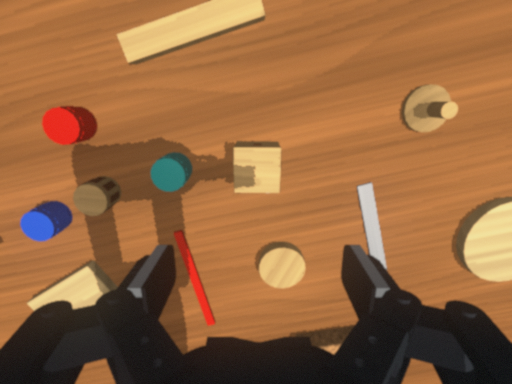

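The wrist view shows the tower at (257,169), where predicted, with its sides nearly parallel to the tool. I go down and squeeze it in two directions so that it is centred in the hand.

Request:
carry_out([
  [-0.1, 0.1, -2.2, 0, 0, 0],
  [0, 0, -2.2, 0, 0, 0],
  [0, 0, -2.2, 0, 0, 0],
  [0, 0, -2.2, 0, 0, 0],
  [0, 0, -2.2, 0, 0, 0],
  [0, 0, -2.2, 0, 0, 0],
  [0, 0, -2.2, 0, 0, 0],
  [0, 0, -2.2, 0, 0, 0],
  [0, 0, -2.2, 0, 0, 0],
  [0, 0, -2.0, 0, 0, 0],
])

```text
time: 3.15
position: [0.609, 0.0011, 0.0116]
eef_rot: [-0.0, 0.994, -0.112, -0.001]
ft_force: [-0.1, 0.5, -1.0]
opening: 0.0851
grip_force: 0.0
```

Request:
carry_out([
  [0, 0, 0, 0, 0, 0],
  [0, 0, 0, 0, 0, 0],
  [0, 0, 0, 0, 0, 0],
  [0, 0, 0, 0, 0, 0],
  [0, 0, 0, 0, 0, 0],
  [0, 0, 0, 0, 0, 0],
  [0, 0, 0, 0, 0, 0],
  [0, 0, 0, 0, 0, 0],
  [0, 0, 0, 0, 0, 0],
  [0, 0, 0, 0, 0, 0],
], hand=4.5)

```text
time: 4.15
position: [0.6103, 0.001, 0.0138]
eef_rot: [0.0, 0.994, -0.112, 0.0]
ft_force: [-1.0, -1.0, 4.3]
opening: 0.0531
grip_force: 64.1
```

Request:
carry_out([
  [0, 0, 0, 0, 0, 0],
  [0, 0, 0, 0, 0, 0],
  [0, 0, 0, 0, 0, 0],
  [0, 0, 2, 0, 0, 0],
  [0, 0, 2, 0, 0, 8.5],
  [0, 0, 0, 0, 0, 8.5],
  [0, 0, 0, 0, 0, 8.5],
  [0, 0, 0, 0, 0, 8.5],
  [0, 0, 0, 0, 0, 8.5],
  [0, 0, 0, 0, 0, 8.5],
], hand=8.5)

```text
time: 5.15
position: [0.6098, 0.0012, 0.053]
eef_rot: [-0.0, 0.944, 0.33, -0.0]
ft_force: [-0.7, 0.0, 0.9]
opening: 0.0849
grip_force: 0.0
```

Request:
carry_out([
  [0, 0, 0, 0, 0, 8.5],
  [0, 0, 0, 0, 0, 8.5],
  [0, 0, 0, 0, 0, 8.5],
  [0, 0, 0, 0, 0, 8.5],
  [0, 0, 0, 0, 0, 5],
  [0, 0, -2, 0, 0, 0],
  [0, 0, -2, 0, 0, 0],
  [0, 0, 0, 0, 0, 0],
  [0, 0, 0, 0, 0, 0],
  [0, 0, 0, 0, 0, 0],
])

```text
time: 6.15
position: [0.6109, 0.001, 0.0143]
eef_rot: [0.001, 0.782, 0.624, 0.001]
ft_force: [-1.0, -0.2, -0.2]
opening: 0.0849
grip_force: 0.0
```

Request:
carry_out([
  [0, 0, 0, 0, 0, 0],
  [0, 0, 0, 0, 0, 0],
  [0, 0, 0, 0, 0, 0],
  [0, 0, 0, 0, 0, 0],
  [0, 0, 0, 0, 0, 0],
  [0, 0, 0, 0, 0, 0],
  [0, 0, 0, 0, 0, 0],
  [0, 0, 0, 0, 0, 0],
  [0, 0, 0, 0, 0, 0],
  [0, 0, 0, 0, 0, 0],
], hand=4.5)

```text
time: 7.15
position: [0.6111, 0.001, 0.0145]
eef_rot: [0.001, 0.782, 0.624, 0.001]
ft_force: [0.1, 0.5, 5.9]
opening: 0.0528
grip_force: 64.3
```

Run:
```python
from h import *
for k in range(3):
    s=bot.sense(); print(s['position'],s['eef_rot'],s['joints'],s['ft_force']); bot.read_camera("top")
```

```text
[0.61110787 0.00096388 0.01451069] [0.00083061 0.78170837 0.62364307 0.00081176] [-1.39969849e-01  5.31037243e-01  1.59820985e+00  4.52151359e-05
  1.01002306e+00  8.40124528e-02] [0.09613668 0.52122078 5.92341392]
[0.61112384 0.00096534 0.01451247] [0.0008444  0.78169724 0.62365697 0.00083223] [-1.39969428e-01  5.31035282e-01  1.59820836e+00  5.80215375e-05
  1.00997834e+00  8.39704605e-02] [ 0.25112397 -0.37264248  5.55445438]
[0.6110972  0.00095422 0.01449592] [0.00084311 0.7816912  0.62366458 0.00080048] [-1.39970617e-01  5.31043003e-01  1.59824007e+00  5.66695082e-06
  1.00998441e+00  8.39776214e-02] [-0.53868132  0.97696791  5.07994273]
```

Request:
carry_out([
  [0, 0, 3, 0, 0, 0],
  [0, 0, 4, 0, 0, 0],
  [-1.7, 2.9, 1.4, 0, 0, 4],
  [-1.7, 2.9, 1.4, 0, 0, 4],
  [-1.7, 2.9, 1.4, 0, 0, 4],
  [-1.7, 2.9, 1.4, 0, 0, 4],
  [-1.7, 2.9, 1.4, 0, 0, 4],
  [-1.7, 2.9, 1.4, 0, 0, 4],
  [-1.7, 2.9, 1.4, 0, 0, 4],
  [-1.7, 2.9, 1.4, 0, 0, 4],
])

```text
time: 8.3
position: [0.4723, 0.2339, 0.1949]
eef_rot: [-0.001, 0.578, 0.816, -0.001]
ft_force: [0.7, 0.7, -0.5]
opening: 0.0537
grip_force: 63.9
```

Request:
carry_out([
  [0, 0, 0, 0, 0, 0],
  [0, 0, 0, 0, 0, 0],
  [0, 0, 0, 0, 0, 0],
  [0, 0, 0, 0, 0, 0],
  [0, 0, 0, 0, 0, 0],
  [0, 0, 0, 0, 0, 0],
  [0, 0, 0, 0, 0, 0],
  [0, 0, 0, 0, 0, 0],
  [0, 0, 0, 0, 0, 0],
  [0, 0, 0, 0, 0, 0],
])

```text
time: 9.3
position: [0.474, 0.2331, 0.1953]
eef_rot: [0.0, 0.58, 0.815, 0.0]
ft_force: [0.3, -0.1, -1.0]
opening: 0.0531
grip_force: 63.9
```

Run:
```python
from h import *
s=bot.sense(); print(s['position'],s['eef_rot']); c=cam("wrist")
im=bot.read_camera("wrist"); cv2.imwrite("pics/w2.png",im)
ct=segs(im,c,(.447,.308),.018,.075); print(fit(c,ct,box(.12,0,.018),(.447,.308),True))
v=im.copy(); cv2.polylines(v,[np.round(ct).astype(int)],True,(0,0,255),1); cv2.imwrite("pics/w2c.png",v)
print(proj(c,[s['position'],[.447,.308,.018]]))
```

```text
[0.47396125 0.23312588 0.19530853] [5.99599242e-06 5.79510985e-01 8.14964428e-01 1.16989103e-05]
(array([ 0.427 ,  0.2668, 17.0748, 34.6874]), np.float64(113.137))
[[257.10102788 248.28837075]
 [256.58851855  97.48848368]]
```

View pics/w2c.png

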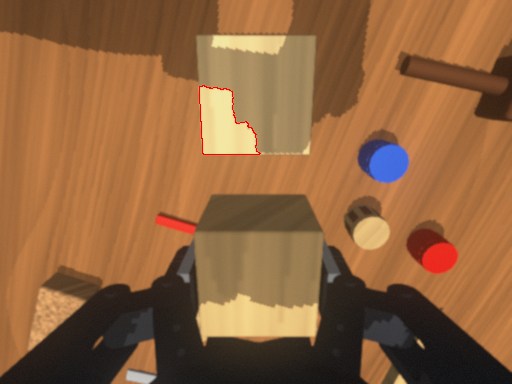

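The board spans about (196,36) to (316,36) and (203,154) to (310,154). The arm's shadow spoils the brightness threshold, so I switch to a colour ratio.

```bash
python3 - <<'E'
import re
t=open('h.py').read()
t=t.replace("im[a[1]:b[1],a[0]:b[0],0],None","ratio(im)[a[1]:b[1],a[0]:b[0]],None")
t=t.replace("def segs","def ratio(im):\n    f=cv2.GaussianBlur(im,(0,0),.8).astype(np.float32)\n    return np.clip(f[...,0]/(f[...,2]+8)*255,0,255).astype(np.uint8)\ndef segs")
open('h.py','w').write(t)
E
python3 - <<'E'
from h import *
im=cv2.imread("pics/w2.png"); c=cam("wrist")
ct=segs(im,c,(.447,.308),.018,.055); print(fit(c,ct,box(.12,0,.018),(.447,.308),True),fit(c,ct,box(.12,.018,.018),(.447,.308),True))
v=ratio(im); cv2.polylines(v,[np.round(ct).astype(int)],True,255,1); cv2.imwrite("pics/w2d.png",v)
im=cv2.imread("pics/top0.png"); c=cam("top")
T=dict(tower=((.609,.003),box(.054,.05,.05),.05,.036,1),gal=((.457,.001),cyl(.033,0,.02),.02,.033,0),lan=((.617,.21),cyl(.021,.0,.04),.04,.021,0),
roof=((.616,-.205),np.r_[cyl(.028,0,.008),cyl(.009,.022,.05)],.02,.028,0),base=((.448,.305),box(.12,0,.018),.018,.075,1))
for n,(p,m,z,r,y) in T.items():
    ct=segs(im,c,p,z,r); print(n,len(ct),fit(c,ct,m,p,bool(y)))
E
```

```text
(array([ 0.4463,  0.3068, 18.9919,  0.9013]), np.float64(3.581)) (array([ 0.4463,  0.3068, 18.9919,  0.9013]), np.float64(3.581))
tower 289 (array([ 6.10100e-01,  3.30000e-03,  7.67712e+01, -9.70000e-03]), np.float64(2.382))
gal 265 (array([ 0.4587,  0.0028, -0.198 ]), np.float64(0.276))
lan 176 (array([0.6194, 0.214 , 0.4094]), np.float64(3.003))
roof 219 (array([ 0.6306, -0.2132, -0.0337]), np.float64(0.555))
base 628 (array([ 0.4471,  0.3077, 19.2537,  0.4144]), np.float64(2.213))
```

View pics/w2d.png

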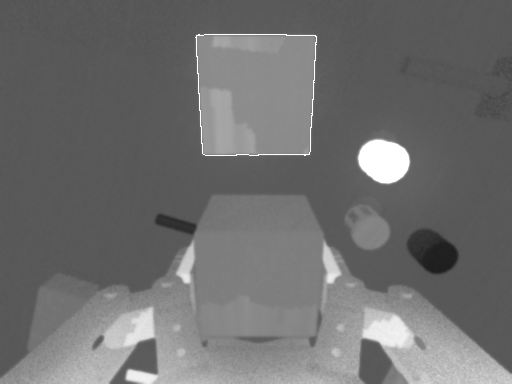

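Request:
carry_out([
  [-0.91, 2.47, 0, 0, 0, 0],
  [-0.91, 2.47, 0, 0, 0, 0],
  [-0.91, 2.47, 0, 0, 0, 0],
  [0, 0, -3, 0, 0, 0],
  [0, 0, -3, 0, 0, 0],
  [0, 0, -3, 0, 0, 0],
  [0, 0, -3, 0, 0, 0],
  [0, 0, -2, 0, 0, 0],
  [0, 0, -1.2, 0, 0, 0],
  [0, 0, -0.5, 0, 0, 0],
])

```text
time: 10.35
position: [0.4459, 0.3069, 0.0371]
eef_rot: [-0.001, 0.579, 0.815, -0.001]
ft_force: [-0.2, 0.9, -1.8]
opening: 0.0532
grip_force: 63.9
```

Request:
carry_out([
  [0, 0, 0, 0, 0, 0],
  [0, 0, 0, 0, 0, 0],
  [0, 0, 0, 0, 0, 0],
  [0, 0, 0, 0, 0, 0],
  [0, 0, -0.1, 0, 0, 0],
  [0, 0, -0.1, 0, 0, 0],
  [0, 0, -0.1, 0, 0, 0],
  [0, 0, 0, 0, 0, 0],
  [0, 0, 0, 0, 0, 0],
  [0, 0, 0, 0, 0, 0],
])

```text
time: 11.35
position: [0.4466, 0.3072, 0.0352]
eef_rot: [-0.0, 0.58, 0.815, -0.0]
ft_force: [-0.4, -0.0, -0.4]
opening: 0.0529
grip_force: 63.9
```

Request:
carry_out([
  [0, 0, -0.1, 0, 0, 0],
  [0, 0, -0.1, 0, 0, 0],
  [0, 0, -0.05, 0, 0, 0],
  [0, 0, -0.02, 0, 0, 0],
  [0, 0, 0, 0, 0, 0],
  [0, 0, 0, 0, 0, 0],
  [0, 0, 0, 0, 0, 0],
  [0, 0, 0, 0, 0, 0],
  [0, 0, 0, 0, 0, 0],
  [0, 0, 0, 0, 0, 0],
])

```text
time: 12.35
position: [0.4467, 0.3072, 0.0326]
eef_rot: [0.0, 0.58, 0.815, 0.0]
ft_force: [0.2, 0.0, -0.4]
opening: 0.0535
grip_force: 64.0
```

Request:
carry_out([
  [0, 0, -0.05, 0, 0, 0],
  [0, 0, 0, 0, 0, 0],
  [0, 0, -0.02, 0, 0, 0],
  [0, 0, 0, 0, 0, 0],
  [0, 0, 0, 0, 0, 0],
  [0, 0, 0, 0, 0, 0],
  [0, 0, 0, 0, 0, 0],
  [0, 0, 0, 0, 0, 0],
  [0, 0, 0, 0, 0, 0],
  [0, 0, 0, 0, 0, 0],
])

```text
time: 13.35
position: [0.4467, 0.3072, 0.0325]
eef_rot: [0.0, 0.58, 0.815, -0.0]
ft_force: [-3.5, -1.7, 5.4]
opening: 0.0534
grip_force: 64.7
```

Request:
carry_out([
  [0, 0, 0, 0, 0, 0],
  [0, 0, 0, 0, 0, 0],
  [0, 0, 0, 0, 0, 0],
  [0, 0, 0, 0, 0, 0],
  [0, 0, 2, 0, 0, 0],
  [0, 0, 3, 0, 0, 0],
  [0, 0, 3, 0, 0, 0],
  [0, 0, 4, 0, 0, 0],
  [1.3, -3.5, 2, 0, 0, 0],
  [1.4, -3.9, 2, 0, 0, 0],
], hand=8.5)

```text
time: 14.35
position: [0.4741, 0.2336, 0.1937]
eef_rot: [0.001, 0.578, 0.816, 0.001]
ft_force: [0.9, 0.3, -1.1]
opening: 0.085
grip_force: 0.0
```

Run:
```python
from h import *
s=bot.sense(); print(s['position'],s['eef_rot'],s['joint_velocities'].max()); 
im=bot.read_camera("wrist");s=bot.sense(); c=cam("wrist"); im=bot.read_camera("wrist"); cv2.imwrite("pics/w3.png",im)
print(s['position'],s['eef_rot'])
cv2.imwrite("pics/top3.png",bot.read_camera("top"))
v=cv2.resize(im[0:200,120:400],None,fx=2.8,fy=2.8,interpolation=cv2.INTER_CUBIC)
cv2.imwrite("pics/w3c.png",v)
ct=segs(im,c,(.4465,.307),.018,.055); print(fit(c,ct,box(.12,0,.018),(.447,.308),True))
```

```text
[0.47411318 0.23358338 0.19368883] [7.17163451e-04 5.78145982e-01 8.15932375e-01 1.03344725e-03] 0.38530274313855783
[0.47861109 0.22793874 0.19712104] [0.00483703 0.58029991 0.8143871  0.00150786]
(array([ 0.4464,  0.3069, 18.855 ,  0.8408]), np.float64(4.211))
```

View pics/w3c.png

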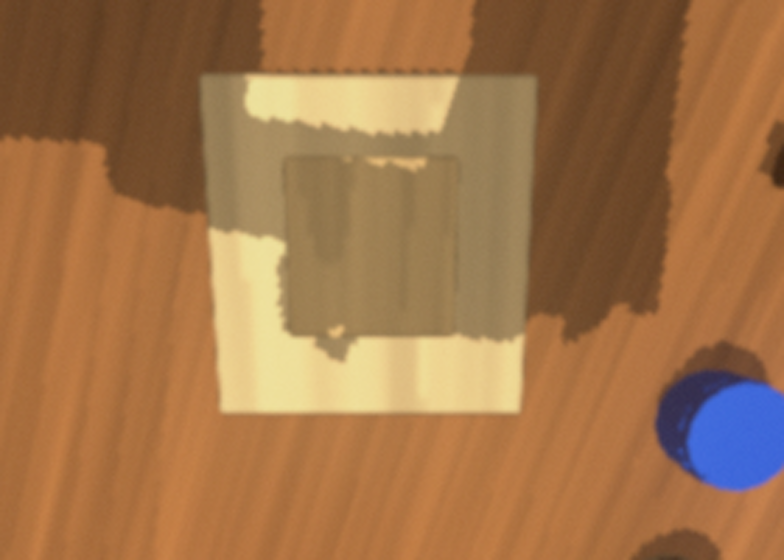

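Run:
```python
from h import *
s=bot.sense(); c=cam("wrist"); print(s['position'])
f=lambda a:np.array(a)/2.8+[120,0]-.3
t=back(c,f([(284,156),(460,156),(457,335),(287,335)]),.068);b=back(c,f([(202,75),(537,75),(520,411),(221,412)]),.018)
for q in(t,b):
    e=q[1]-q[0]; g=q[2]-q[3]; h=q[3]-q[0]
    print(q.mean(0),[round(np.degrees(np.arctan2(v[1],v[0]))%90,2) for v in(e,g,h)],[np.linalg.norm(v).round(4) for v in (e,g,h)])
```

```text
[0.47573217 0.23188259 0.19386463]
[0.44398295 0.31317305 0.068     ] [np.float64(18.95), np.float64(18.89), np.float64(17.72)] [np.float64(0.0533), np.float64(0.0549), np.float64(0.0527)]
[0.44282711 0.31233921 0.018     ] [np.float64(18.97), np.float64(19.06), np.float64(18.52)] [np.float64(0.117), np.float64(0.1178), np.float64(0.1178)]
```

The tower stands within about 1 mm of the board's centre and parallel to it. Next is the gallery.

Request:
carry_out([
  [-0.3, -4.6, 0, 0, 0, 0],
  [-0.3, -4.6, -1, 0, 0, 0],
  [-0.3, -4.6, -3, 0, 0, 0],
  [-0.3, -4.6, -3, 0, 0, 0],
  [-0.3, -4.7, -3, 0, 0, 0],
  [0, 0, -3, 0, 0, 0],
  [0, 0, -2.5, 0, 0, 0],
  [0, 0, -2, 0, 0, 0],
  [0, 0, -1, 0, 0, 0],
  [0, 0, 0, 0, 0, 0],
])

```text
time: 15.5
position: [0.4575, 0.0164, 0.0136]
eef_rot: [-0.002, 0.579, 0.815, -0.001]
ft_force: [0.2, 0.5, -0.0]
opening: 0.0848
grip_force: 0.0
```

Run:
```python
from h import *
bot.read_camera("top");bot.read_camera("top")
s=bot.sense(); print(s['position'],s['eef_rot'],s['ft_force'])
cv2.imwrite("pics/side4.png",bot.read_camera("side")[150:270,200:400])
```

```text
[0.45980251 0.01597611 0.01568461] [6.17677758e-05 5.79208679e-01 8.15179300e-01 1.04359325e-04] [ 0.97712998 -1.28789744 -0.08446895]
```

Request:
carry_out([
  [-0.1, -0.7, 0, 0, 0, 0],
  [0, -0.7, 0, 0, 0, 0],
  [0, 0, -0.5, 0, 0, 0],
  [0, 0, -0.5, 0, 0, 0],
  [0, 0, -0.5, 0, 0, 0],
  [0, 0, -0.3, 0, 0, 0],
  [0, 0, 0, 0, 0, 0],
  [0, 0, 0, 0, 0, 0],
  [0, 0, 0, 0, 0, 0],
  [0, 0, 0, 0, 0, 0],
])

```text
time: 16.65
position: [0.4587, 0.0015, -0.0024]
eef_rot: [0.0, 0.579, 0.815, 0.0]
ft_force: [-0.2, 0.1, 0.9]
opening: 0.0849
grip_force: 0.0
```

Request:
carry_out([
  [0, 0, 0, 0, 0, 0],
  [0, 0, 0, 0, 0, 0],
  [0, 0, 0, 0, 0, 0],
  [0, 0, 0, 0, 0, 0],
  [0, 0, 0, 0, 0, 0],
  [0, 0, 0, 0, 0, 0],
  [0, 0, 0, 0, 0, 0],
  [0, 0, 0, 0, 0, 0],
  [0, 0, 0, 0, 0, 0],
  [0, 0, 0, 0, 0, 0],
], hand=6)

```text
time: 17.65
position: [0.4591, 0.0014, -0.0018]
eef_rot: [0.0, 0.579, 0.815, 0.0]
ft_force: [-0.7, -0.0, 5.6]
opening: 0.0639
grip_force: 65.9
```

Request:
carry_out([
  [0, 0, 0, 0, 0, 0],
  [0, 0, 0, 0, 0, 0],
  [0, 0, 0, 0, 0, 0],
  [0, 0, 1.5, 0, 0, 0],
  [0, 0, 1.5, 0, 0, -8],
  [0, 0, 0, 0, 0, -8],
  [0, 0, 0, 0, 0, -8],
  [0, 0, 0, 0, 0, -8],
  [0, 0, 0, 0, 0, -8],
  [0, 0, 0, 0, 0, -8],
], hand=8.5)

```text
time: 18.65
position: [0.4583, 0.0015, 0.0273]
eef_rot: [-0.0, 0.862, 0.506, -0.0]
ft_force: [-0.0, -0.9, -0.4]
opening: 0.0849
grip_force: 0.0
```

Request:
carry_out([
  [0, 0, 0, 0, 0, -8],
  [0, 0, 0, 0, 0, -8],
  [0, 0, 0, 0, 0, -8],
  [0, 0, 0, 0, 0, -8],
  [0, 0, 0, 0, 0, -8],
  [0, 0, -1, 0, 0, -2],
  [0, 0, -1.5, 0, 0, 0],
  [0, 0, -0.5, 0, 0, 0],
  [0, 0, 0, 0, 0, 0],
  [0, 0, 0, 0, 0, 0],
])

```text
time: 19.65
position: [0.4586, 0.0015, -0.0024]
eef_rot: [0.0, 0.986, 0.166, 0.0]
ft_force: [-0.0, -0.1, -0.7]
opening: 0.0852
grip_force: 0.0
```

Request:
carry_out([
  [0, 0, 0, 0, 0, 0],
  [0, 0, 0, 0, 0, 0],
  [0, 0, 0, 0, 0, 0],
  [0, 0, 0, 0, 0, 0],
  [0, 0, 0, 0, 0, 0],
  [0, 0, 0, 0, 0, 0],
  [0, 0, 0, 0, 0, 0],
  [0, 0, 0, 0, 0, 0],
  [0, 0, 0, 0, 0, 0],
  [0, 0, 0, 0, 0, 0],
], hand=6)

```text
time: 20.65
position: [0.4596, 0.0013, -0.0013]
eef_rot: [0.0, 0.986, 0.167, 0.001]
ft_force: [-1.5, 0.9, 5.2]
opening: 0.0642
grip_force: 65.8
```

Request:
carry_out([
  [0, 0, 2, 0, 0, 0],
  [0, 0, 4, 0, 0, 0],
  [0, 0, 4, 0, 0, 0],
  [0, 0, 3, 0, 0, 0],
  [0, 2, 0, 0, 0, 0],
  [-0.2, 3, 0, 0, 0, 0],
  [-0.2, 3, 0, 0, 0, 0],
  [-0.2, 3, 0, 0, 0, 0],
  [-0.2, 3, 0, 0, 0, 0],
  [-0.2, 3, 0, 0, 0, 0],
])

```text
time: 21.65
position: [0.4483, 0.1727, 0.1278]
eef_rot: [0.0, 0.986, 0.166, 0.0]
ft_force: [0.3, -0.5, -0.3]
opening: 0.0639
grip_force: 66.1
```

Request:
carry_out([
  [-0.2, 3, 0, 0, 0, 0],
  [0, 3, 0, 0, 0, 0],
  [0, 3, 0, 0, 0, 0],
  [0, 3, 0, 0, 0, 0],
  [0, 1.5, 0, 0, 0, 0],
  [0, 0, -1, 0, 0, 0],
  [0, 0, -2, 0, 0, 0],
  [0, 0, 0, 0, 0, 0],
  [0, 0, 0, 0, 0, 0],
  [0, 0, 0, 0, 0, 0],
])

```text
time: 22.65
position: [0.4471, 0.3058, 0.098]
eef_rot: [0.0, 0.986, 0.166, 0.0]
ft_force: [-0.8, 0.4, 0.3]
opening: 0.0637
grip_force: 66.1
```

Run:
```python
from h import *
s=bot.sense(); print(s['position'],s['eef_rot'],s['ft_force'],s['opening'])
print(np.array([.4467,.3072,.0667])-s['position'])
```

```text
[0.44709535 0.30584044 0.09799147] [1.76652648e-05 9.86130653e-01 1.65970474e-01 3.69423888e-04] [-0.78089327  0.44743731  0.25693111] 0.06370723103730025
[-0.00039535  0.00135956 -0.03129147]
```

Request:
carry_out([
  [-0.04, 0.14, -1, 0, 0, 0],
  [0, 0, -1, 0, 0, 0],
  [0, 0, -0.5, 0, 0, 0],
  [0, 0, -0.3, 0, 0, 0],
  [0, 0, -0.1, 0, 0, 0],
  [0, 0, -0.05, 0, 0, 0],
  [0, 0, 0, 0, 0, 0],
  [0, 0, 0, 0, 0, 0],
  [0, 0, 0, 0, 0, 0],
  [0, 0, 0, 0, 0, 0],
])

```text
time: 23.65
position: [0.4463, 0.308, 0.0682]
eef_rot: [-0.0, 0.986, 0.166, 0.0]
ft_force: [0.6, 0.2, -0.8]
opening: 0.064
grip_force: 66.1
```

Request:
carry_out([
  [0, 0, -0.05, 0, 0, 0],
  [0, 0, -0.05, 0, 0, 0],
  [0, 0, -0.03, 0, 0, 0],
  [0, 0, 0, 0, 0, 0],
  [0, 0, 0, 0, 0, 0],
  [0, 0, 0, 0, 0, 0],
  [0, 0, 0, 0, 0, 0],
  [0, 0, 0, 0, 0, 0],
  [0, 0, 0, 0, 0, 0],
  [0, 0, 0, 0, 0, 0],
])

```text
time: 24.65
position: [0.4461, 0.3079, 0.0668]
eef_rot: [0.0, 0.986, 0.166, -0.0]
ft_force: [-1.2, -1.2, 1.7]
opening: 0.0641
grip_force: 66.2
```

Request:
carry_out([
  [0, 0, 0.2, 0, 0, 0],
  [0.06, -0.07, 0, 0, 0, 0],
  [0, 0, 0, 0, 0, 0],
  [0, 0, -0.1, 0, 0, 0],
  [0, 0, -0.1, 0, 0, 0],
  [0, 0, -0.04, 0, 0, 0],
  [0, 0, 0, 0, 0, 0],
  [0, 0, 0, 0, 0, 0],
  [0, 0, 0, 0, 0, 0],
  [0, 0, 0, 0, 0, 0],
])

```text
time: 25.65
position: [0.4468, 0.3072, 0.0667]
eef_rot: [0.0, 0.986, 0.167, 0.0]
ft_force: [-2.4, -2.0, 6.0]
opening: 0.0632
grip_force: 66.8
```

Request:
carry_out([
  [0, 0, 0, 0, 0, 0],
  [0, 0, 0, 0, 0, 0],
  [0, 0, 0, 0, 0, 0],
  [0, 0, 1, 0, 0, 0],
  [0, 0, 3, 0, 0, 0],
  [0, 0, 4, 0, 0, 0],
  [0, 0, 4, 0, 0, 0],
  [3, -2.5, 0, 0, 0, 0],
  [3, -2.5, 0, 0, 0, 0],
  [3, -2.5, 0, 0, 0, 0],
], hand=8.5)

```text
time: 26.65
position: [0.5379, 0.2318, 0.188]
eef_rot: [-0.0, 0.986, 0.167, 0.001]
ft_force: [0.2, 0.8, 0.1]
opening: 0.085
grip_force: 0.0
```

Request:
carry_out([
  [0, 0, 0, 0, 0, 0],
  [0, 0, 0, 0, 0, 0],
  [0, 0, 0, 0, 0, 0],
  [0, 0, 0, 0, 0, 0],
  [0, 0, 0, 0, 0, 0],
  [0, 0, 0, 0, 0, 0],
  [0, 0, 0, 0, 0, 0],
  [0, 0, 0, 0, 0, 0],
  [0, 0, 0, 0, 0, 0],
  [0, 0, 0, 0, 0, 0],
])

```text
time: 27.65
position: [0.5367, 0.2322, 0.1863]
eef_rot: [0.0, 0.986, 0.166, -0.0]
ft_force: [-0.6, 0.5, 0.7]
opening: 0.0848
grip_force: 0.0
```

Run:
```python
from h import *
s=bot.sense(); c=cam("wrist"); im=bot.read_camera("wrist"); cv2.imwrite("pics/w5.png",im)
print(s['position'],s['eef_rot'])
top=bot.read_camera("top"); cv2.imwrite("pics/top5.png",top)
print(proj(c,[.6194,.214,.04]))
K=np.hstack([im,]); 
cv2.imwrite("pics/v5.png",np.hstack([im[20:320,:][:, :], cv2.resize(top[130:280,100:244],(288,300),interpolation=cv2.INTER_CUBIC)]))
```

```text
[0.53671422 0.23219818 0.18626168] [ 9.14374879e-06  9.86042401e-01  1.66494392e-01 -7.77665657e-06]
[[305.41966202 105.29094147]]
```

View pics/v5.png

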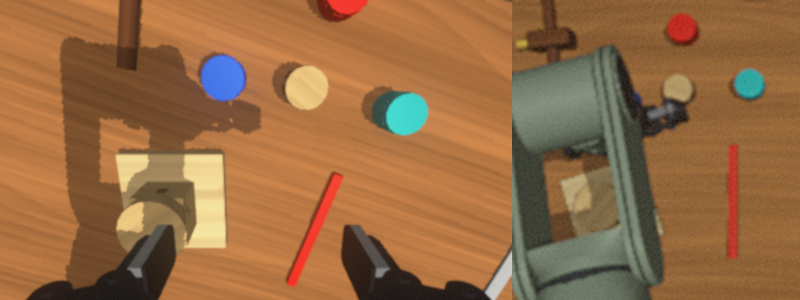

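The lantern (wood) is at about (306,107) in the wrist frame, and the gallery sits on the tower. I compute the clearances.

Run:
```python
from h import *
c=cam("wrist"); print(back(c,[(306,107.5),(224,97),(406,133),(343,12)],.04).round(4))
im=cv2.imread("pics/w5.png"); ct=segs(im,c,(.619,.213),.04,.021); print(fit(c,ct,cyl(.021,.0,.04),(.619,.213)),fit(c,ct,cyl(.021,.04,.04),(.619,.213)))
```

```text
[[0.6177 0.2127 0.04  ]
 [0.6011 0.2899 0.04  ]
 [0.6276 0.1104 0.04  ]
 [0.703  0.2123 0.04  ]]
(array([0.6175, 0.212 , 0.4431]), np.float64(2.137)) (array([ 0.6173,  0.2131, -0.2658]), np.float64(5.514))
```

Request:
carry_out([
  [1.35, -0.33, 0, 0, 0, -7.5],
  [1.35, -0.33, 0, 0, 0, -7.5],
  [1.35, -0.33, 0, 0, 0, -7.5],
  [1.35, -0.33, 0, 0, 0, -7.5],
  [1.35, -0.33, 0, 0, 0, -7.5],
  [1.35, -0.33, 0, 0, 0, -7.5],
  [0, 0, -3, 0, 0, 0],
  [0, 0, -3, 0, 0, 0],
  [0, 0, -2.5, 0, 0, 0],
  [0, 0, -1.5, 0, 0, 0],
], hand=6.5)

```text
time: 28.75
position: [0.6161, 0.2119, 0.0834]
eef_rot: [0.001, 0.975, -0.224, -0.002]
ft_force: [0.4, 0.4, 0.6]
opening: 0.0651
grip_force: 0.0
```

Request:
carry_out([
  [0, 0, 0, 0, 0, 0],
  [0, 0, 0, 0, 0, 0],
  [0, 0, 0, 0, 0, 0],
  [0, 0, 0, 0, 0, 0],
  [0, 0, -0.5, 0, 0, 0],
  [0, 0, 0, 0, 0, 0],
  [0, 0, 0, 0, 0, 0],
  [0, 0, 0, 0, 0, 0],
  [0, 0, 0, 0, 0, 0],
  [0, 0, 0, 0, 0, 0],
])

```text
time: 29.75
position: [0.6178, 0.2124, 0.0813]
eef_rot: [-0.0, 0.975, -0.224, 0.0]
ft_force: [-0.0, 0.1, 0.3]
opening: 0.0651
grip_force: 0.0
```

Request:
carry_out([
  [0, 0, -1.5, 0, 0, 0],
  [0, 0, -2, 0, 0, 0],
  [0, 0, -2, 0, 0, 0],
  [0, 0, -1.3, 0, 0, 0],
  [0, 0, -0.5, 0, 0, 0],
  [0, 0, 0, 0, 0, 0],
  [0, 0, 0, 0, 0, 0],
  [0, 0, 0, 0, 0, 0],
  [0, 0, 0, 0, 0, 0],
  [0, 0, 0, 0, 0, 0],
])

```text
time: 30.75
position: [0.6183, 0.2125, 0.0091]
eef_rot: [-0.0, 0.975, -0.224, 0.001]
ft_force: [-0.1, 0.3, 0.2]
opening: 0.0649
grip_force: 0.0
```

Request:
carry_out([
  [0, 0, 0, 0, 0, 0],
  [0, 0, 0, 0, 0, 0],
  [0, 0, 0, 0, 0, 0],
  [0, 0, 0, 0, 0, 0],
  [0, 0, 0, 0, 0, 0],
  [0, 0, 0, 0, 0, 0],
  [0, 0, 0, 0, 0, 0],
  [0, 0, 0, 0, 0, 0],
  [0, 0, 0, 0, 0, 0],
  [0, 0, 0, 0, 0, 0],
], hand=3.5)

```text
time: 31.75
position: [0.6183, 0.2125, 0.0089]
eef_rot: [-0.0, 0.975, -0.224, 0.001]
ft_force: [0.3, 0.5, 5.7]
opening: 0.0406
grip_force: 60.7
```

Request:
carry_out([
  [0, 0, 0, 0, 0, 0],
  [0, 0, 0, 0, 0, 0],
  [0, 0, 0, 0, 0, 0],
  [0, 0, 2, 0, 0, 0],
  [0, 0, 3, 0, 0, 0],
  [0, 0, 0, 0, 0, 8],
  [0, 0, 0, 0, 0, 8],
  [0, 0, 0, 0, 0, 8],
  [0, 0, 0, 0, 0, 8],
  [0, 0, 0, 0, 0, 8],
], hand=6.5)

```text
time: 32.75
position: [0.6172, 0.2123, 0.0576]
eef_rot: [0.0, 0.992, 0.126, -0.001]
ft_force: [-0.6, -0.7, 0.2]
opening: 0.0652
grip_force: 0.0
```

Request:
carry_out([
  [0, 0, 0, 0, 0, 8],
  [0, 0, 0, 0, 0, 8],
  [0, 0, 0, 0, 0, 8],
  [0, 0, 0, 0, 0, 8],
  [0, 0, 0, 0, 0, 8],
  [0, 0, 0, 0, 0, 8],
  [0, 0, 0, 0, 0, 2],
  [0, 0, -2, 0, 0, 0],
  [0, 0, -2, 0, 0, 0],
  [0, 0, -1, 0, 0, 0],
])

```text
time: 33.75
position: [0.6158, 0.212, 0.0057]
eef_rot: [-0.001, 0.847, 0.531, -0.002]
ft_force: [-0.8, 0.1, 0.5]
opening: 0.065
grip_force: 0.0
```

Request:
carry_out([
  [0, 0, 0, 0, 0, 0],
  [0, 0, 0, 0, 0, 0],
  [0, 0, 0, 0, 0, 0],
  [0, 0, 0, 0, 0, 0],
  [0, 0, 0, 0, 0, 0],
  [0, 0, 0, 0, 0, 0],
  [0, 0, 0, 0, 0, 0],
  [0, 0, 0, 0, 0, 0],
  [0, 0, 0, 0, 0, 0],
  [0, 0, 0, 0, 0, 0],
], hand=3.5)

```text
time: 34.75
position: [0.6177, 0.2124, 0.0082]
eef_rot: [-0.0, 0.847, 0.531, -0.0]
ft_force: [0.2, 1.2, -0.6]
opening: 0.0407
grip_force: 60.4
```

Request:
carry_out([
  [0, 0, 2, 0, 0, 0],
  [0, 0, 4, 0, 0, 0],
  [0, 0, 4, 0, 0, 0],
  [0, 0, 3, 0, 0, 0],
  [-2.1, 1.2, 0, 0, 0, 0],
  [-3, 1.65, 0, 0, 0, 0],
  [-3, 1.65, 0, 0, 0, 0],
  [-3, 1.65, 0, 0, 0, 0],
  [-3, 1.65, 0, 0, 0, 0],
  [-3, 1.65, 0, 0, 0, 0],
])

```text
time: 35.75
position: [0.4454, 0.3074, 0.1384]
eef_rot: [-0.0, 0.847, 0.531, 0.0]
ft_force: [0.0, 0.0, -0.5]
opening: 0.0405
grip_force: 60.6
```

Request:
carry_out([
  [0, 0, 0, 0, 0, 0],
  [0, 0, -1, 0, 0, 0],
  [0, 0, -1, 0, 0, 0],
  [0, 0, 0, 0, 0, 0],
  [0, 0, 0, 0, 0, 0],
  [0, 0, 0, 0, 0, 0],
  [0, 0, 0, 0, 0, 0],
  [0, 0, 0, 0, 0, 0],
  [0, 0, 0, 0, 0, 0],
  [0, 0, 0, 0, 0, 0],
])

```text
time: 36.75
position: [0.4468, 0.3069, 0.1185]
eef_rot: [0.0, 0.847, 0.531, 0.0]
ft_force: [-0.4, -0.4, -1.4]
opening: 0.0407
grip_force: 60.7
```

Run:
```python
from h import *
s=bot.sense(); print(s['position'],s['opening'])
print((np.array([.4467,.3072,.0967])-s['position'])*100)
cv2.imwrite("pics/w6.png",bot.read_camera("wrist"))
cv2.imwrite("pics/s6.png",cv2.resize(bot.read_camera("side")[190:330,180:340],None,fx=3.5,fy=3.5,interpolation=cv2.INTER_CUBIC))
```

```text
[0.44681795 0.30694139 0.11846678] 0.040721979145859524
[-0.01179523  0.02586148 -2.1766778 ]
```

View pics/s6.png

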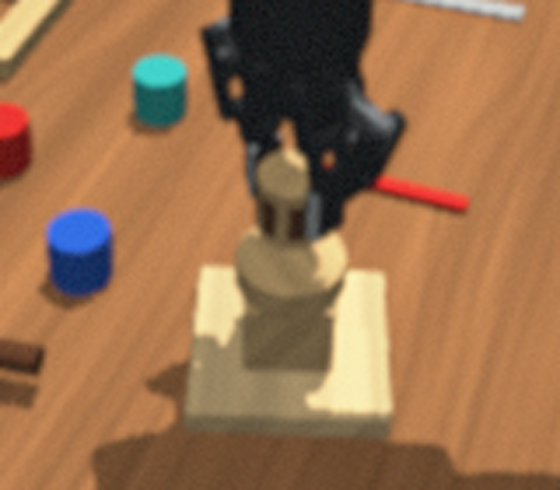

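The side view shows the lantern held upright over the gallery, which sits level on the tower at crop (290,275).

Request:
carry_out([
  [0, 0.03, -1, 0, 0, 0],
  [0, 0, -0.6, 0, 0, 0],
  [0, 0, -0.3, 0, 0, 0],
  [0, 0, -0.1, 0, 0, 0],
  [0, 0, -0.05, 0, 0, 0],
  [0, 0, -0.05, 0, 0, 0],
  [0, 0, 0, 0, 0, 0],
  [0, 0, 0, 0, 0, 0],
  [0, 0, 0, 0, 0, 0],
  [0, 0, 0, 0, 0, 0],
])

```text
time: 37.85
position: [0.4468, 0.3072, 0.0974]
eef_rot: [0.0, 0.847, 0.531, 0.0]
ft_force: [-0.1, 0.0, -0.4]
opening: 0.0407
grip_force: 60.7
```

Request:
carry_out([
  [0, 0, -0.05, 0, 0, 0],
  [0, 0, -0.03, 0, 0, 0],
  [0, 0, 0, 0, 0, 0],
  [0, 0, 0, 0, 0, 0],
  [0, 0, 0, 0, 0, 0],
  [0, 0, 0, 0, 0, 0],
  [0, 0, 0, 0, 0, 0],
  [0, 0, 0, 0, 0, 0],
  [0, 0, 0, 0, 0, 0],
  [0, 0, 0, 0, 0, 0],
])

```text
time: 38.85
position: [0.4467, 0.3072, 0.0965]
eef_rot: [0.0, 0.847, 0.531, -0.0]
ft_force: [-0.2, -0.8, -0.1]
opening: 0.0405
grip_force: 60.7
```

Request:
carry_out([
  [0, 0, -0.04, 0, 0, 0],
  [0, 0, 0, 0, 0, 0],
  [0, 0, 0, 0, 0, 0],
  [0, 0, 0, 0, 0, 0],
  [0, 0, 0, 0, 0, 0],
  [0, 0, 0, 0, 0, 0],
  [0, 0, 0, 0, 0, 0],
  [0, 0, 0, 0, 0, 0],
  [0, 0, 0, 0, 0, 0],
  [0, 0, 0, 0, 0, 0],
])

```text
time: 39.85
position: [0.4467, 0.3072, 0.0961]
eef_rot: [0.0, 0.847, 0.531, -0.0]
ft_force: [-0.2, 0.1, 0.6]
opening: 0.0408
grip_force: 60.7
```

Request:
carry_out([
  [0, 0, -0.03, 0, 0, 0],
  [0, 0, 0, 0, 0, 0],
  [0, 0, 0, 0, 0, 0],
  [0, 0, 0, 0, 0, 0],
  [0, 0, 0, 0, 0, 0],
  [0, 0, -0.03, 0, 0, 0],
  [0, 0, 0, 0, 0, 0],
  [0, 0, 0, 0, 0, 0],
  [0, 0, 0, 0, 0, 0],
  [0, 0, 0, 0, 0, 0],
])

```text
time: 40.85
position: [0.4468, 0.3073, 0.0958]
eef_rot: [0.0, 0.847, 0.531, 0.0]
ft_force: [-1.0, -0.6, 4.3]
opening: 0.0407
grip_force: 61.1
```

Request:
carry_out([
  [0, 0, 0, 0, 0, 0],
  [0, 0, 0, 0, 0, 0],
  [0, 0, 0, 0, 0, 0],
  [0, 0, 1, 0, 0, 0],
  [0, 0, 3, 0, 0, 0],
  [0, 0, 4, 0, 0, 0],
  [0, 0, 3, 0, 0, 0],
  [0.8, -3.5, 0, 0, 0, -6.5],
  [0.8, -3.5, 0, 0, 0, -6.5],
  [0.8, -3.5, 0, 0, 0, -6.5],
], hand=6.5)

```text
time: 41.85
position: [0.4712, 0.2014, 0.2068]
eef_rot: [0.0, 0.926, 0.378, 0.001]
ft_force: [-0.6, 0.7, 0.7]
opening: 0.0646
grip_force: 0.0
```

Request:
carry_out([
  [0.8, -3.5, 0, 0, 0, -6.5],
  [0.8, -3.5, 0, 0, 0, -6.5],
  [0.8, -3.5, 0, 0, 0, -6.5],
  [0.8, -3.5, 0, 0, 0, -6.5],
  [0.8, -3.5, 0, 0, 0, -6.5],
  [0.8, -3.5, 0, 0, 0, -6.5],
  [0.8, -3.5, 0, 0, 0, -6.5],
  [0.8, -3.5, 0, 0, 0, -6.5],
  [0.8, -3.5, 0, 0, 0, -6.5],
  [0.8, -3.5, 0, 0, 0, -6.5],
])

```text
time: 42.85
position: [0.551, -0.1494, 0.2063]
eef_rot: [0.0, 0.984, -0.179, 0.0]
ft_force: [0.8, 0.1, 0.8]
opening: 0.0651
grip_force: 0.0
```

Request:
carry_out([
  [0.8, -3.5, 0, 0, 0, 0],
  [0, 0, 0, 0, 0, 0],
  [0, 0, 0, 0, 0, 0],
  [0, 0, 0, 0, 0, 0],
  [0, 0, 0, 0, 0, 0],
  [0, 0, 0, 0, 0, 0],
  [0, 0, 0, 0, 0, 0],
  [0, 0, 0, 0, 0, 0],
  [0, 0, 0, 0, 0, 0],
  [0, 0, 0, 0, 0, 0],
])

```text
time: 43.85
position: [0.5587, -0.1827, 0.2054]
eef_rot: [-0.0, 0.984, -0.176, -0.0]
ft_force: [0.0, -0.9, 0.1]
opening: 0.0652
grip_force: 0.0
```

Run:
```python
from h import *
s=bot.sense(); c=cam("wrist"); im=bot.read_camera("wrist"); cv2.imwrite("pics/w7.png",im)
print(s['position'],s['eef_rot'])
ct=segs(im,c,(.63,-.213),.01,.03); print(fit(c,ct,np.r_[cyl(.028,0,.008),cyl(.009,.022,.05)],(.63,-.213)))
u=proj(c,[.63,-.213,.03])[0].astype(int); print(u)
top=bot.read_camera("top"); cv2.imwrite("pics/top7.png",top)
a=cv2.resize(im[max(u[1]-60,0):u[1]+60,max(0,u[0]-60):u[0]+60],(360,360),interpolation=cv2.INTER_CUBIC)
b=cv2.resize(top[180:270,105:195],(360,360),interpolation=cv2.INTER_CUBIC)
cv2.imwrite("pics/v7.png",np.hstack([a,b]))
ct=segs(top,cam("top"),(.447,.308),.018,.06);print(fit(cam("top"),ct,box(.12,0,.018),(.447,.308),True))
```

```text
[ 0.55872392 -0.18271586  0.20544861] [-1.06407329e-05  9.84309976e-01 -1.76447923e-01 -3.16242900e-05]
(array([ 0.6301, -0.2118, -0.1144]), np.float64(0.269))
[262  98]
(array([ 0.447 ,  0.3078, 19.426 ,  0.2959]), np.float64(2.1))
```

View pics/v7.png

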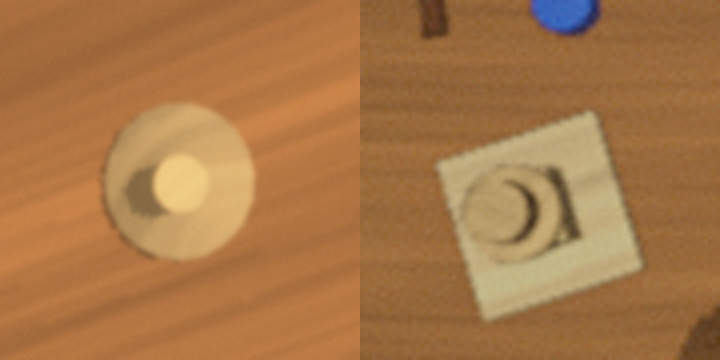

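The left crop shows the roof upright at (180,182), knob centred. The right crop shows the gallery and lantern stacked at (512,214) and (498,208), leaning only by parallax, which I check by projection.

Request:
carry_out([
  [2.4, -1, 0, 0, 0, 0],
  [2.4, -1, 0, 0, 0, 0],
  [2.4, -0.9, 0, 0, 0, 0],
  [0, 0, -2.5, 0, 0, 0],
  [0, 0, -3, 0, 0, 0],
  [0, 0, -3, 0, 0, 0],
  [0, 0, -2.5, 0, 0, 0],
  [0, 0, 0, 0, 0, 0],
  [0, 0, 0, 0, 0, 0],
  [0, 0, 0, 0, 0, 0],
], hand=5)

```text
time: 44.95
position: [0.6322, -0.2126, 0.0978]
eef_rot: [0.001, 0.984, -0.177, 0.002]
ft_force: [0.6, 0.1, -0.2]
opening: 0.0499
grip_force: 0.0
```

Run:
```python
from h import *
c=cam("top"); P=[.4467,.3072]
for z in(.088,.128):print((proj(c,P+[z])[0]-[105,180]+.5)*4+[360,0])
im=cv2.imread("pics/top7.png")
s=bot.sense(); print(s['position'],(np.array([.6301,-.2118,.028])-s['position'])*100)
```

```text
[513.2196145  214.16720685]
[497.51504278 213.50312814]
[ 0.63221794 -0.21257202  0.09776445] [-0.21179428  0.07720178 -6.97644476]
```

Run:
```python
from h import *
c=cam("top"); im=cv2.imread("pics/top7.png")
g=cv2.resize(im[212:252,118:168],None,fx=12,fy=12,interpolation=cv2.INTER_CUBIC)
g=cv2.convertScaleAbs(g,alpha=1.5,beta=-60); h=g.copy()
for r,z,col in((.033,.088,(0,255,0)),(.021,.128,(0,0,255))):
    q=(proj(c,cyl(r,z,z)+[.4467,.3072,0])[:60]-[118,212]+.5)*12-.5
    cv2.polylines(h,[np.round(q).astype(int)],True,col,1)
cv2.imwrite("pics/v8.png",cv2.resize(np.vstack([g,h]),(375,600)))
```

```text
(no output)
```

View pics/v8.png

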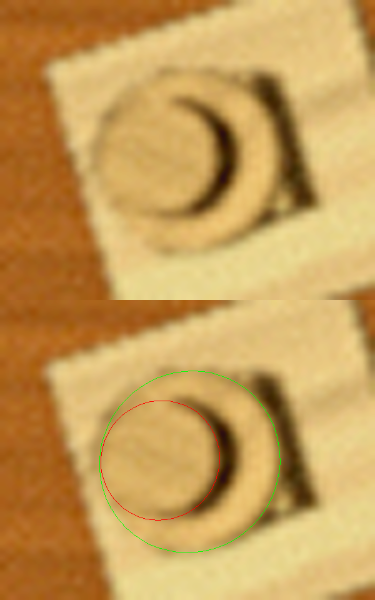

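Overlay circles match both pieces within about 1 mm, so the stack is centred. Next is the roof.

Request:
carry_out([
  [-0.2, 0.1, -1, 0, 0, 0],
  [0, 0, -2, 0, 0, 0],
  [0, 0, -2, 0, 0, 0],
  [0, 0, -1.3, 0, 0, 0],
  [0, 0, -0.6, 0, 0, 0],
  [0, 0, 0, 0, 0, 0],
  [0, 0, 0, 0, 0, 0],
  [0, 0, 0, 0, 0, 0],
  [0, 0, 0, 0, 0, 0],
  [0, 0, 0, 0, 0, 0],
])

```text
time: 45.95
position: [0.6292, -0.2111, 0.0272]
eef_rot: [0.0, 0.984, -0.177, 0.001]
ft_force: [-0.1, 0.1, 0.6]
opening: 0.05
grip_force: 0.0
```

Request:
carry_out([
  [0, 0, 0, 0, 0, 0],
  [0, 0, 0, 0, 0, 0],
  [0, 0, 0, 0, 0, 0],
  [0, 0, 0, 0, 0, 0],
  [0, 0, 0, 0, 0, 0],
  [0, 0, 0, 0, 0, 0],
  [0, 0, 0, 0, 0, 0],
  [0, 0, 0, 0, 0, 0],
  [0, 0, 0, 0, 0, 0],
  [0, 0, 0, 0, 0, 0],
], hand=1.2)

```text
time: 46.95
position: [0.629, -0.211, 0.0268]
eef_rot: [0.0, 0.984, -0.177, 0.0]
ft_force: [0.2, 0.1, 3.5]
opening: 0.016
grip_force: 58.6
```

Request:
carry_out([
  [0, 0, 0, 0, 0, 0],
  [0, 0, 0, 0, 0, 0],
  [0, 0, 0, 0, 0, 0],
  [0, 0, 2, 0, 0, 0],
  [0, 0, 2, 0, 0, 8],
  [0, 0, 0, 0, 0, 8],
  [0, 0, 0, 0, 0, 8],
  [0, 0, 0, 0, 0, 8],
  [0, 0, 0, 0, 0, 8],
  [0, 0, 0, 0, 0, 8],
], hand=5)

```text
time: 47.95
position: [0.6283, -0.2106, 0.066]
eef_rot: [-0.0, 0.97, 0.242, -0.0]
ft_force: [0.2, -0.5, -1.1]
opening: 0.05
grip_force: 0.0
```

Request:
carry_out([
  [0, 0, 0, 0, 0, 8],
  [0, 0, 0, 0, 0, 8],
  [0, 0, 0, 0, 0, 8],
  [0, 0, 0, 0, 0, 8],
  [0, 0, 0, 0, 0, 8],
  [0, 0, 0, 0, 0, 2],
  [0, 0, -2, 0, 0, 0],
  [0, 0, -2, 0, 0, 0],
  [0, 0, 0, 0, 0, 0],
  [0, 0, 0, 0, 0, 0],
])

```text
time: 48.95
position: [0.6281, -0.2105, 0.0258]
eef_rot: [-0.001, 0.821, 0.571, -0.0]
ft_force: [-0.2, -0.1, -0.6]
opening: 0.0501
grip_force: 0.0
```

Request:
carry_out([
  [0, 0, 0, 0, 0, 0],
  [0, 0, 0, 0, 0, 0],
  [0, 0, 0, 0, 0, 0],
  [0, 0, 0, 0, 0, 0],
  [0, 0, 0, 0, 0, 0],
  [0, 0, 0, 0, 0, 0],
  [0, 0, 0, 0, 0, 0],
  [0, 0, 0, 0, 0, 0],
  [0, 0, 0, 0, 0, 0],
  [0, 0, 0, 0, 0, 0],
], hand=1.2)

```text
time: 49.95
position: [0.6299, -0.2114, 0.028]
eef_rot: [0.001, 0.821, 0.571, 0.001]
ft_force: [0.7, 0.6, 5.4]
opening: 0.0159
grip_force: 58.9
```

Request:
carry_out([
  [0, 0, 2, 0, 0, 0],
  [0, 0, 4, 0, 0, 0],
  [0, 0, 4, 0, 0, 0],
  [0, 0, 4, 0, 0, 0],
  [-1.1, 3.2, 0.8, 0, 0, 0],
  [-1.1, 3.2, 0.8, 0, 0, 0],
  [-1.1, 3.2, 0.8, 0, 0, 0],
  [-1.1, 3.2, 0.8, 0, 0, 0],
  [-1.1, 3.2, 0.8, 0, 0, 0],
  [-1.1, 3.2, 0.8, 0, 0, 0],
])

```text
time: 50.95
position: [0.5614, -0.0174, 0.214]
eef_rot: [-0.001, 0.821, 0.571, -0.001]
ft_force: [0.2, 0.6, -0.7]
opening: 0.0158
grip_force: 58.7
```

Request:
carry_out([
  [-1.15, 3.25, 0, 0, 0, 0],
  [-1.15, 3.25, 0, 0, 0, 0],
  [-1.15, 3.25, 0, 0, 0, 0],
  [-1.15, 3.25, 0, 0, 0, 0],
  [-1.15, 3.25, 0, 0, 0, 0],
  [-1.15, 3.25, 0, 0, 0, 0],
  [-1.15, 3.25, 0, 0, 0, 0],
  [-1.15, 3.25, 0, 0, 0, 0],
  [-1.15, 3.25, 0, 0, 0, 0],
  [-1.15, 3.25, 0, 0, 0, 0],
])

```text
time: 51.95
position: [0.4464, 0.3071, 0.2137]
eef_rot: [-0.0, 0.821, 0.571, -0.001]
ft_force: [-0.2, 0.4, -0.6]
opening: 0.0158
grip_force: 58.7
```

Request:
carry_out([
  [0, 0, 0, 0, 0, 0],
  [0, 0, -1, 0, 0, 0],
  [0, 0, -1, 0, 0, 0],
  [0, 0, -1, 0, 0, 0],
  [0, 0, -1, 0, 0, 0],
  [0, 0, 0, 0, 0, 0],
  [0, 0, 0, 0, 0, 0],
  [0, 0, 0, 0, 0, 0],
  [0, 0, 0, 0, 0, 0],
  [0, 0, 0, 0, 0, 0],
])

```text
time: 52.95
position: [0.4481, 0.3064, 0.1751]
eef_rot: [0.0, 0.821, 0.571, 0.001]
ft_force: [-0.2, 0.3, -0.3]
opening: 0.0157
grip_force: 58.7
```

Run:
```python
from h import *
bot.read_camera("top");s=bot.sense(); print(s['position'],s['opening'],s['eef_rot'])
print((np.array([.4467,.3072,.1555])-s['position'])*100)
```

```text
[0.44798763 0.30640105 0.17499288] 0.015842013904247172 [8.55411980e-05 8.20777879e-01 5.71247243e-01 5.03115703e-04]
[-0.12876306  0.07989476 -1.94928762]
```

Request:
carry_out([
  [-0.13, 0.08, -0.5, 0, 0, 0],
  [0, 0, -0.5, 0, 0, 0],
  [0, 0, -0.4, 0, 0, 0],
  [0, 0, -0.2, 0, 0, 0],
  [0, 0, -0.1, 0, 0, 0],
  [0, 0, 0, 0, 0, 0],
  [0, 0, 0, 0, 0, 0],
  [0, 0, 0, 0, 0, 0],
  [0, 0, 0, 0, 0, 0],
  [0, 0, 0, 0, 0, 0],
])

```text
time: 54.0
position: [0.4465, 0.307, 0.1576]
eef_rot: [0.0, 0.821, 0.571, 0.0]
ft_force: [-1.2, -0.9, -0.4]
opening: 0.0158
grip_force: 58.7
```

Request:
carry_out([
  [0, 0, -0.1, 0, 0, 0],
  [0, 0, -0.05, 0, 0, 0],
  [0, 0, -0.03, 0, 0, 0],
  [0, 0, 0, 0, 0, 0],
  [0, 0, 0, 0, 0, 0],
  [0, 0, 0, 0, 0, 0],
  [0, 0, 0, 0, 0, 0],
  [0, 0, 0, 0, 0, 0],
  [0, 0, 0, 0, 0, 0],
  [0, 0, 0, 0, 0, 0],
])

```text
time: 55.0
position: [0.4465, 0.3071, 0.1559]
eef_rot: [-0.0, 0.821, 0.571, 0.0]
ft_force: [-0.7, -1.0, 4.1]
opening: 0.0158
grip_force: 59.2
```

Request:
carry_out([
  [0, 0, 0, 0, 0, 0],
  [0, 0, 0, 0, 0, 0],
  [0, 0, 0, 0, 0, 0],
  [0, 0, 0, 0, 0, 0],
  [0, 0, 1, 0, 0, 0],
  [0, 0, 2, 0, 0, 0],
  [0, 0, 3, 0, 0, 0],
  [0, 0, 2, 0, 0, 0],
  [2, -3.5, 0, 0, 0, 0],
  [2, -3.5, 0, 0, 0, 0],
], hand=5)

```text
time: 56.0
position: [0.4874, 0.2374, 0.238]
eef_rot: [0.001, 0.82, 0.573, 0.002]
ft_force: [0.6, -0.1, 0.1]
opening: 0.0499
grip_force: 0.0
```

Request:
carry_out([
  [1, -3.5, 0, 0, 0, 0],
  [1, -3.5, 0, 0, 0, 0],
  [1, -3.5, 0, 0, 0, 0],
  [1, -3.5, 0, 0, 0, 0],
  [0, -3.5, 0, 0, 0, 0],
  [0, -3.5, 0, 0, 0, 0],
  [0, 0, 0, 0, 0, 0],
  [0, 0, 0, 0, 0, 0],
  [0, 0, 0, 0, 0, 0],
  [0, 0, 0, 0, 0, 0],
])

```text
time: 57.0
position: [0.5264, 0.0281, 0.2359]
eef_rot: [-0.0, 0.82, 0.572, 0.0]
ft_force: [-0.8, 0.4, -0.5]
opening: 0.05
grip_force: 0.0
```

Run:
```python
from h import *
side=bot.read_camera("side"); top=bot.read_camera("top"); c=cam("top")
cv2.imwrite("pics/f.png",np.hstack([cv2.resize(side[170:350,170:370],(444,400),interpolation=cv2.INTER_CUBIC),cv2.resize(top[190:265,115:182],(356,400),interpolation=cv2.INTER_CUBIC)]))
print((proj(c,[[.4467,.3072,.136],[.4467,.3072,.178]])-[115,190]+.5)*5.32+[444,0])
```

```text
[[569.34887748 230.57538133]
 [545.53661911 229.56846347]]
```

View pics/f.png

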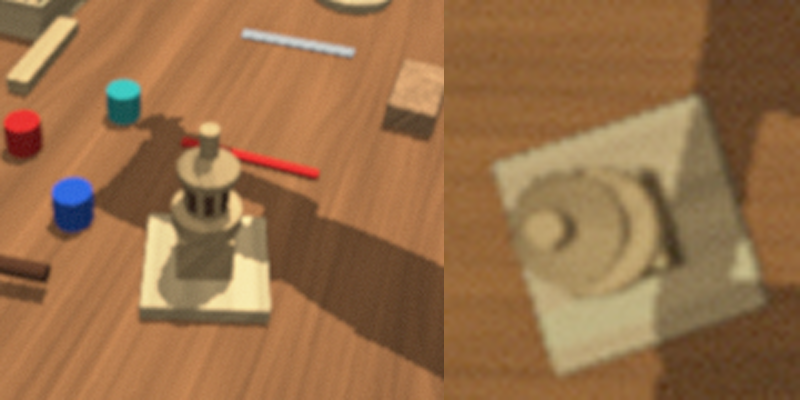

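The lighthouse stands upright and centred: the side view has the knob at (209,135), and the top view has it at (545,229), where predicted. The robot is clear, so I hand in.

```bash
python3 -c "
from station import bot; print(bot.hand_in())"
```

```text
the job is handed in; nothing more can be done
None
```

The lighthouse stands finished on the square board, built in the order asked with each piece centred to about 1 mm by the camera checks; the job was handed in at about 57 s with the robot clear, and the tools and look-alikes were not touched.

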